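# Load the dish tray into the cell imager and lock it with the squeeze-tab collar

## Task

Push the yellow tray with its two dishes along its rails into the slot of the white imager until it is fully home against the stop. Then squeeze the two blue tabs of the collar beside the slot together, turn the collar clockwise until its blue arm lies right across behind the tray, and let go so that both tabs spring back out and lock. Keep the dishes in the tray and leave the bottle, the slide box and the beaker where they stand.

Things in the scene. Friction and masses are not known exactly. Their poses are not given: they have to be found in the camera images.
- loader: White cell imager, fixed. Origin: on the bench, on its tray track's centre line; x = the way the tray goes in, y left, z up. In its frame (mm): grey dock plate x -120 to 65, y +-130, top z 20; housing x 65 to 240, y +-130, top z 128; two guide rails at y +-36.5 to +-42.5, top z 28, along the dock. Collar axis at x -19, y -85.
- slot_stop (a point): Middle of the slot's end stop, turned as loader: x 110, y 0, z 33 in its frame. The slot opens in the housing's front face (x 65), y +-36.5, z 20 to 46.
- tray_centre (a point): Yellow tray between the rails, 120 long (its x, towards the slot), 70 wide, 12 high, about 0.15 kg, with two loose dishes; this is the slab's centre, 6 above its underside. It starts 45 to 80 short of home. Home: its front edge touches the stop, this point at x 50 and the rear edge at x -10 in the loader's frame. About 1 N slides it.
- tray_plate (a point): Rear face of the tray's upright push plate (60 wide, 6 thick, top 50 above the bench), which stands on the tray's rear edge: 60 behind tray_centre, 40 above the bench. Push here towards the tray's +x.
- dish_rear_centre (a point): Centre of the rear of two round pink dishes (35 diameter, 12 high, 15 g) lying loose in square wells 39 wide, 8 deep; this well's centre is 26 behind the tray's centre.
- dish_front_centre (a point): Centre of the front dish, the same; its well is 30 ahead of the tray's centre. When home it is partly under the housing.
- collar_grip (a point): On the collar's vertical axis, half-way up the tabs, 74 above the bench; turns with the collar. Two blue tabs stand on its +y and -y side: each 18 wide, 7 thick, 56 to 92 above the bench; outer faces 58 apart when out, 44 when squeezed, parallel to its x axis. White hub between them, top at 91. Under the tabs a notched grey ring, outer radius 34, top at 52.
- bar_tip (a point): Tip of the collar's blue arm, 95 from the collar's axis, 36 above the bench; the arm is 12 wide and 10 high and turns with the collar. Open, it points back along the dock beside the tray's path; locked, straight along the loader's +y across the track, its front edge 3 behind the home tray.
- collar (a joint): Turn of the collar, rad, growing clockwise from above: 0 open (tab line 125 degrees anticlockwise from the loader's x axis), 1.22 end stop, locked. Friction 0.04 N m. Unless both tabs are squeezed over 5 mm, catches hold it near 0 or 1.22; the tabs drop into the locking notch only from 1.15 on: turn to the end stop before letting go.
- tab_a (a joint): Inward travel of the tab on the collar's +y side, m: 0 out (sprung), 0.007 fully squeezed; spring 3 N when out to 6 N when in.
- tab_b (a joint): The same for the tab on the -y side.
- oil_centre (a point): Amber bottle, 36 diameter, 65 high, standing on the bench; centre, half-way up. Leave alone.
- slidebox_centre (a point): Blue slide box, 85 x 100 x 35, lying on the bench; its centre. Leave alone.
- beaker_centre (a point): White beaker, 50 diameter, 60 high, on the bench; centre, half-way up. Leave alone.
Mind the look-alikes: they are no part of the job. Of the things shaped like the part that bears tray_centre, the yellow one is meant.

How it is judged:
By the outcome, as a careful person would: the job done as asked, in the order asked, and still so for the second after the job is handed in, with the robot touching nothing.
It also fails if it takes over 48 s, if anything falls off the work surface, if the arm or the gripper's body presses on something with over 40 N, if the wrist force passes 120 N, or if a joint passes its speed limit or range.

## Robot

A 6-joint arm with a two-finger parallel gripper is mounted at the origin on the work surface. World frame = base frame: x ahead of the robot, y to its left, z up, the work surface at z = 0. Lengths are in m, angles in rad, forces in N, time in s.
With the tool pointing down it reaches from about 0.3 to 0.775 m from the base axis. Payload 14.6 kg.
Tool frame: the origin (TCP) lies midway between the tips of the shut fingers; the grasp point (between the pads) lies 19 mm behind it (ctrl.grip_depth is the distance from the TCP to the grasp point, in m); z points along the fingers, x is the direction in which the jaws open and shut, and the axes are right-handed (so a half turn about z gives the same grasp; the last joint's range is limited). The gripper opens to 94 mm and grips with 3 to 60 N. Pads are 16 mm wide; open, the fingers measure 119 mm over their backs; the gripper's body (75 mm by 177 mm) begins 78 mm behind the grasp point.
Start: joints at [-1.307, 0.3, 1.521, -0, 1.321, -0.067], TCP at [0.179, -0.52, 0.205] pointing down, gripper open.
Joint ranges: [-3.03, 3.03], [-0.79, 2.21], [0.23, 2.52], [-1.04, 4.18], [0, 3.07], [-2.55, 2.55]. Speed limits (rad/s): [2.22, 2.22, 2.57, 3.14, 3.14, 3.14].

## Interface

Orientations are given as [roll, pitch, yaw] about the fixed x, y, z axes, in that order (R = Rz(yaw) Ry(pitch) Rx(roll)).
In Python, from station import ctrl gives the robot as it stands.
- The arm moves only by the tool play_rows, never from a script. Its argument "steps" is a list that holds one entry, the list of rows, each a list of 7 numbers: the shift along the tool's x, y, z in cm, then the turn, a rotation vector about the tool's x, y, z in rad, then the opening, from 0 (shut) to 1 (fully open). In form: [[[x, y, z, ax, ay, az, hand], ...]]. A call has 1 to 20 rows; each row is the pose to reach, as a shift and turn from the pose measured when the call began, along the tool's axes at that moment; what a row does not reach only later rows make up. A row lasts 1/12 s, in which the tool goes at most 41.7 mm and 7.16 degrees, less where a joint would pass 70% of its speed; a pose out of reach is approached as far as the arm can. A call with a gripper value outside its range is refused whole. The fingers move at their own pace and stop on an object; "force" is the grip in N (left out, the last holds). Time passes only in rows, so rows that repeat a pose let the fingers close. It gives the time, the measured TCP pose, the force and the opening at its end, in the units of the state.
- ctrl.get_obs(): the state, without advancing time (a new reading comes with each control period).
- ctrl.camera(name): name is "scene" or "side" or "wrist"; returns a dict with "frame" (480x640x3 uint8, blue, green, red), "fovy" (degrees; the focal length in pixels is half the picture's height over the tangent of half this angle, whatever the lens; pixels are square), "cx", "cy" (the principal point, pixels), "world_to_cam" (4x4, takes a point from world to camera coordinates). Camera axes: x right, y up, looking along -z (the intrinsics and any distortion apply to the point x, -y, -z); pixel columns grow to the right and rows downward; lengths in m; the calibration is good to about 2 mm. The wrist camera is an equidistant fisheye: a pixel r from the principal point sees the ray r / f radians off the axis. A picture is of the moment at which its call begins. There is no depth.
- ctrl.hand_in(): hands the job in, once; it reports no verdict.
The state is a dict: "time_s": time; "qpos": joint angles; "joint_vel": joint speeds; "tau": joint torques, N m; "ee_pos": TCP position; "eef_rot": TCP orientation; "force": force on the tool from outside, world axes, zero at the start; "moment": the same for the moment, N m; "grip_width": finger opening in m.
Only numpy, scipy, OpenCV 4.12 (cv2) and the standard library are available. Lean on these libraries where they do the work, as an engineer would, in place of code of your own. Each camera call takes 0.05 s, during which the arm holds its last target. There are 200 camera calls.

## Working session

There is one attempt and no reset: what is moved stays moved. The work goes in short steps, Python scripts to look and compute and a tool call to move; the robot and the scene stay as the last step left them, time stands still between calls to the robot, and variables do not carry over. Pictures are saved under pics/ and viewed, about 8 in all and at most 12, crops included, and the job is handed in when it is done.

Besides the shell and the picture viewer there is one more tool, called after "Request:" as name(argument=value, ...) on one line, values as JSON. play_rows: Moves the arm, as the interface text tells. Its arguments: {"type":"object","properties":{"steps":{"type":"array"},"force":{"type":"number"}},"required":["steps"]}

```bash
mkdir -p pics; ls
cat > h.py <<'E'
import numpy as np, cv2
from station import ctrl
def cam(n,save=None):
    c=ctrl.camera(n)
    if save: cv2.imwrite('pics/'+save,c['frame'])
    return c
def f(c): return 240/np.tan(np.radians(c['fovy'])/2)
def ray(c,u,v):
    x,y=(u-c['cx'])/f(c),(v-c['cy'])/f(c)
    if c.get('fish'):
        r=np.hypot(x,y); s=np.sin(r)/max(r,1e-9); d=np.array([x*s,-y*s,-np.cos(r)])
    else: d=np.array([x,-y,-1.])
    T=np.array(c['world_to_cam']); R=T[:3,:3]; return -R.T@T[:3,3], R.T@d
def onz(c,u,v,z):
    o,d=ray(c,u,v); return o+d*(z-o[2])/d[2]
def proj(c,p):
    T=np.array(c['world_to_cam']); q=T[:3,:3]@np.array(p)+T[:3,3]; x,y,z=q[0],-q[1],-q[2]
    if c.get('fish'):
        r=np.hypot(x,y); t=np.arctan2(r,z); k=t/max(r,1e-9); x,y=x*k,y*k
    else: x,y=x/z,y/z
    return np.array([c['cx']+f(c)*x,c['cy']+f(c)*y])
E
python3 - <<'E'
from h import *
a=cam('scene','s1.png');b=cam('side','d1.png');w=cam('wrist','w1.png')
for c in (a,b,w): print({k:np.round(v,3) for k,v in c.items() if k!='frame'})
print(ctrl.get_obs())
E
```

```text
pics
{'fovy': np.float64(43.422), 'cx': np.float64(316.616), 'cy': np.float64(238.052), 'world_to_cam': array([[-0.861,  0.508, -0.019,  0.493],
       [-0.373, -0.607,  0.702,  0.2  ],
       [ 0.345,  0.611,  0.712, -1.528],
       [ 0.   ,  0.   ,  0.   ,  1.   ]])}
{'fovy': np.float64(53.576), 'cx': np.float64(318.667), 'cy': np.float64(238.191), 'world_to_cam': array([[-0.865, -0.501, -0.005,  0.538],
       [ 0.278, -0.488,  0.828, -0.208],
       [-0.417,  0.715,  0.561, -0.866],
       [ 0.   ,  0.   ,  0.   ,  1.   ]])}
{'fovy': np.float64(65.706), 'cx': np.float64(318.047), 'cy': np.float64(241.525), 'world_to_cam': array([[ 0.325, -0.946, -0.001, -0.55 ],
       [ 0.909,  0.313, -0.274,  0.03 ],
       [ 0.26 ,  0.088,  0.962, -0.392],
       [ 0.   ,  0.   ,  0.   ,  1.   ]])}
{'time_s': 0.15, 'qpos': array([-1.30662701e+00,  3.00326866e-01,  1.52142816e+00, -1.38516568e-05,
        1.32070083e+00, -6.66163688e-02]), 'joint_vel': array([-2.45969628e-04, -1.36085782e-03, -2.48942261e-03,  1.40127877e-04,
       -3.79539019e-05, -6.14037055e-04]), 'tau': array([ 1.07605083e-03, -5.31960297e+01, -3.52820849e+01,  7.08405208e-02,
        2.36417132e-02, -7.53366589e-05]), 'ee_pos': array([ 0.17856614, -0.51999758,  0.20503014]), 'eef_rot': array([-3.14154858e+00,  8.62177173e-04, -1.24000719e+00]), 'force': array([-0.32870077,  0.50907866, -0.81734192]), 'moment': array([ 0.02836807, -0.01744271,  0.00047547]), 'grip_width': 0.09389200868896277}
```

View pics/s1.png

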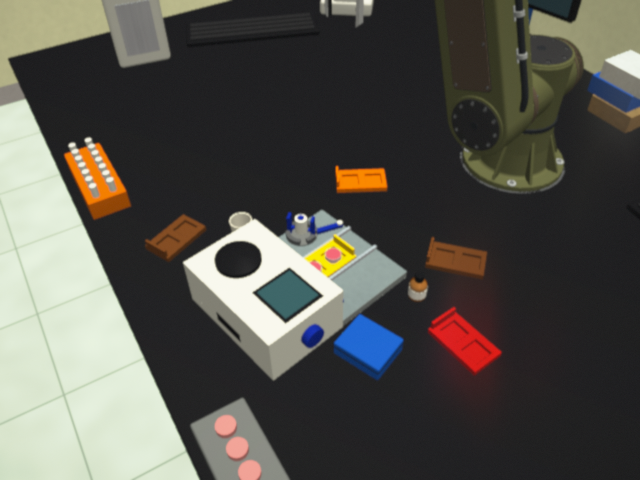

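View pics/d1.png

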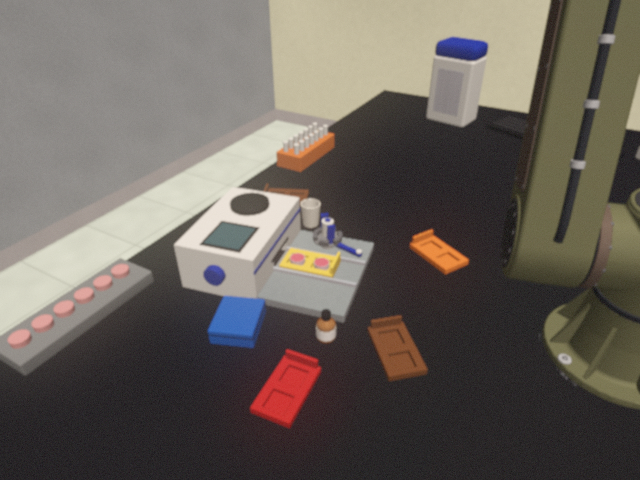

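Scene view: the yellow tray with pink dishes is at about (333,257) on the grey dock. The orange (360,180), brown (457,258 and 175,237) and red (465,340) trays are look-alikes. The collar is at (302,228), with its arm pointing to (340,224). Next, one enlarged crop to confirm this and read off corners.

Run:
```python
from h import *
a=cv2.imread('pics/s1.png')[195:325,250:420]; b=cv2.imread('pics/d1.png')[195:325,230:400]
L=lambda i:cv2.resize(i,None,fx=4.7,fy=4.6,interpolation=cv2.INTER_CUBIC)[:, :]
o=np.hstack([cv2.resize(i,(400,306),interpolation=cv2.INTER_CUBIC) for i in (a,b)])
o=np.vstack([cv2.resize(a,(392,300),interpolation=cv2.INTER_CUBIC),cv2.resize(b,(392,300),interpolation=cv2.INTER_CUBIC)])
o=np.hstack([np.vstack([cv2.resize(i,(392,300),interpolation=cv2.INTER_CUBIC) for i in (a,b)]),cv2.resize(cv2.imread('pics/w1.png'),(400,300)).repeat(1,0) if 0 else cv2.copyMakeBorder(cv2.resize(cv2.imread('pics/w1.png'),(400,300)),0,300,0,0,cv2.BORDER_CONSTANT)])
cv2.imwrite('pics/c1.png',o)
for n in ('scene','side'):
    c=cam(n); h=cv2.cvtColor(c['frame'],cv2.COLOR_BGR2HSV)
    m=cv2.inRange(h,(22,120,120),(35,255,255)); k,_,st,ce=cv2.connectedComponentsWithStats(m)
    print(n,[(st[i],ce[i].round(1)) for i in range(1,k) if st[i][4]>60])
    # dock grey
    m=cv2.inRange(h,(80,10,80),(110,70,190)); k,lab,st,ce=cv2.connectedComponentsWithStats(m)
    for i in range(1,k):
        if st[i][4]>800:
            cn=cv2.findContours((lab==i).astype('u1') if 0 else (lab==i).astype(np.uint8),0,2)[0][0]
            print('grey',st[i],cv2.approxPolyDP(cv2.convexHull(cn),3,True)[:,0].tolist())
```

```text
scene [(array([305, 235,  51,  42, 855], dtype=int32), array([332.6, 255.5]))]
side [(array([280, 249,  60,  28, 657], dtype=int32), array([311.3, 262.7]))]
```

View pics/c1.png

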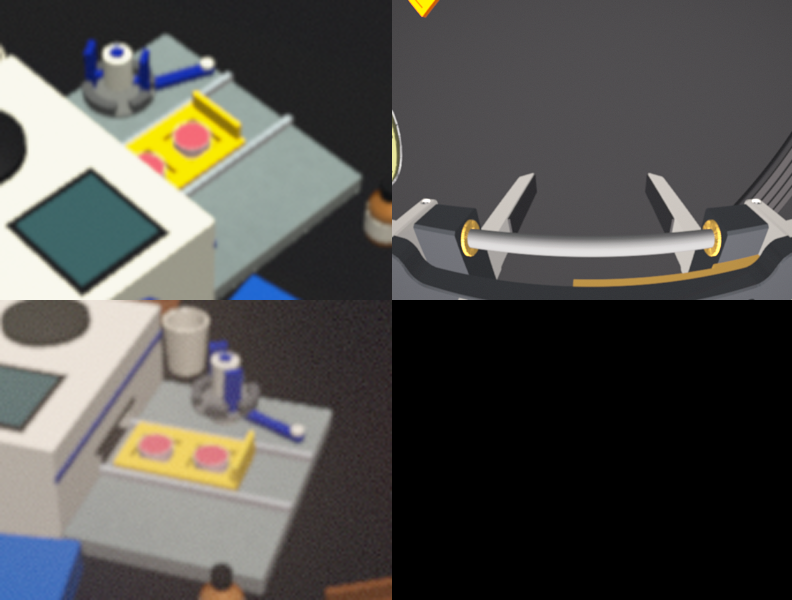

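The crop confirms it: the yellow tray lies between the dock rails, with its plate on the near-robot side. The collar, with two blue tabs, stands beside it. Dock rear corners are at scene (322.4,210.2) and (406.5,273) and side (374,241.8) and (344,317).

Run:
```python
from h import *
a=cam('scene');b=cam('side')
S=lambda x,y:(250+x/2.306,195+y/2.306); D=lambda x,y:(230+x/2.306,195+(y-300)/2.306)
def tri(p,q):
    o1,d1=ray(a,*p);o2,d2=ray(b,*q); s=np.linalg.lstsq(np.c_[d1,-d2],o2-o1,rcond=None)[0]
    x,y=o1+d1*s[0],o2+d2*s[1]; return (x+y)/2,np.linalg.norm(x-y)
for n,p,q,z in [('R',S(167,35),D(332,408),.02),('L',S(361,180),D(263,580),.02),('hub',S(118,47),D(225,357),.091),('tip',S(207,64),D(298,430),.041),
  ('railR',S(230,76),D(312,455),.028),('railL',S(291,119),D(291,505),.028),('plateR',S(196,95),D(253,435),.05),('plateL',S(240,133),D(243,480),.05)]:
    print(n,onz(a,*p,z)[:2].round(4),onz(b,*q,z)[:2].round(4),tri(p,q)[0].round(4),tri(p,q)[1].round(4))
```

```text
R [ 0.5163 -0.0692] [ 0.5165 -0.081 ] [ 0.5149 -0.0725  0.0218] 0.0075
L [0.4668 0.1848] [0.4606 0.1795] [0.4625 0.1787 0.0154] 0.0053
hub [ 0.6012 -0.0126] [ 0.6053 -0.0135] [ 0.6029 -0.0093  0.0942] 0.0004
tip [0.5163 0.005 ] [ 0.5177 -0.002 ] [0.5161 0.0041 0.0432] 0.0043
railR [0.4991 0.019 ] [0.4956 0.0117] [0.4962 0.0137 0.0261] 0.0058
railL [0.4818 0.0962] [0.4798 0.0886] [0.4797 0.0922 0.0275] 0.0058
plateR [0.5516 0.0423] [0.546  0.0378] [0.5482 0.036  0.0458] 0.0043
plateL [0.5433 0.1035] [0.5216 0.1029] [0.532  0.086  0.0316] 0.0052
```

Request:
play_rows(steps=[[[-44.3,-47.6,3,0,0,0.13,0],[-44.3,-47.6,3,0,0,0.13,0],[-44.3,-47.6,3,0,0,0.13,0],[-44.3,-47.6,3,0,0,0.13,0],[-44.3,-47.6,3,0,0,0.13,0],[-44.3,-47.6,3,0,0,0.13,0],[-44.3,-47.6,3,0,0,0.13,0],[-44.3,-47.6,3,0,0,0.13,0],[-44.3,-47.6,3,0,0,0.13,0],[-44.3,-47.6,3,0,0,0.13,0],[-44.3,-47.6,3,0,0,0.13,0],[-44.3,-47.6,3,0,0,0.13,0],[-44.3,-47.6,3,0,0,0.13,0],[-44.3,-47.6,3,0,0,0.13,0],[-44.3,-47.6,3,0,0,0.13,0],[-44.3,-47.6,3,0,0,0.13,0],[-44.3,-47.6,3,0,0,0.13,0],[-44.3,-47.6,3,0,0,0.13,0],[-44.3,-47.6,3,0,0,0.13,0]]])

```text
time_s: 1.93
ee_pos: [0.4846, 0.053, 0.1754]
eef_rot: [3.141, 0.0, -1.37]
force: [-0.1, -0.5, -0.0]
grip_width: 0.0004
```

```bash
sed -i "s/    if save/    c['fish']=n=='wrist'\n    if save/" h.py
python3 - <<'E'
from h import *
c=cam('wrist','w2.png'); o=ctrl.get_obs(); print(o['time_s'],o['ee_pos'],o['eef_rot'],o['force'])
E
```

```text
1.9833 [0.484608   0.05265864 0.1755121 ] [ 3.14150386e+00  1.44024873e-04 -1.37079481e+00] [ 0.40193775 -0.00959797  0.17336496]
```

View pics/w2.png

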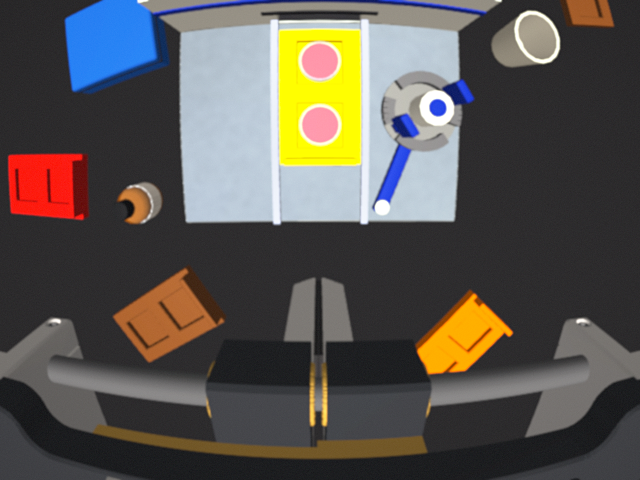

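The view shows the dock rear corners at (187,222) and (456,220), tray rear edge y≈164 (columns 280–360), hub top (437,107) and arm tip (382,207).

```bash
cat >> h.py <<'E'
def fit(c,pts):
    from scipy.optimize import least_squares
    def W(s,p):
        C,S=np.cos(s[2]),np.sin(s[2]); return [s[0]+C*p[0]-S*p[1],s[1]+S*p[0]+C*p[1],p[2]]
    r=least_squares(lambda s:np.concatenate([proj(c,W(s,p))-uv for p,uv in pts]),[.607,.078,.2],loss='soft_l1')
    return r.x,r.fun.reshape(-1,2).round(1)
def loc(s,p):
    d=np.array(p[:2])-s[:2];C,S=np.cos(s[2]),np.sin(s[2]);return np.array([C*d[0]+S*d[1],-S*d[0]+C*d[1]])
def wor(s,p):
    C,S=np.cos(s[2]),np.sin(s[2]);return np.array([s[0]+C*p[0]-S*p[1],s[1]+S*p[0]+C*p[1]])
E
python3 - <<'E'
from h import *
c=cam('wrist');hsv=cv2.cvtColor(c['frame'],cv2.COLOR_BGR2HSV)
m=cv2.inRange(hsv[:230],(85,5,100),(110,60,255)); m=cv2.morphologyEx(m,cv2.MORPH_OPEN,np.ones((5,5)))
cn=max(cv2.findContours(m,0,2)[0],key=cv2.contourArea); print(cv2.approxPolyDP(cv2.convexHull(cn),3,True)[:,0].tolist())
s,r=fit(c,[((-.12,.13,.02),(187,222)),((-.12,-.13,.02),(456,221)),((-.019,-.085,.091),(437,107)),((-.12,.0395,.028),(276.5,222)),((-.12,-.0395,.028),(365.5,221))])
print(s,r.tolist())
print('hub',loc(s,onz(c,437,107,.091)),'tip',loc(s,onz(c,382,207,.041)),'tabs',loc(s,onz(c,461,91,.092)),loc(s,onz(c,404,125,.092)))
for u in (281,320,359): print('plate rear top?',loc(s,onz(c,u,164,.05)),'tray rear bottom',loc(s,onz(c,u,164,.025)))
print('dishes',loc(s,onz(c,320,124,.04)),loc(s,onz(c,320,61,.04)))
for p in [(-.115,0),(-.1,0),(-.019,-.085)]: print(p,wor(s,p))
E
```

```text
[[269, 24], [273, 40], [277, 215], [272, 221], [186, 222], [180, 148], [180, 34]]
[0.6066226  0.07518848 0.20631062] [[-0.7, -0.0], [-0.8, -0.5], [1.7, -0.8], [1.1, 0.6], [-0.9, 1.1]]
hub [-0.01966916 -0.08369302] tip [-0.10360139 -0.05278173] tabs [-0.00625041 -0.10222833] [-0.03426382 -0.05870258]
plate rear top? [-0.06554917  0.03284454] tray rear bottom [-0.06725164  0.0353412 ]
plate rear top? [-0.06595318  0.00087101] tray rear bottom [-0.06768874  0.00074917]
plate rear top? [-0.06588972 -0.03113987] tray rear bottom [-0.06762009 -0.03388326]
dishes [-0.03267501  0.00063487] [0.02172135 0.00030868]
(-0.115, 0) [0.49406136 0.05163071]
(-0.1, 0) [0.50874326 0.05470346]
(-0.019, -0.085) [ 0.60543779 -0.01190111]
```

Request:
play_rows(steps=[[[0.3,0,4,0,0,0.006,0],[0.3,0,8,0,0,0.006,0],[0.3,0,11,0,0,0.006,0],[0.3,0,13,0,0,0.006,0],[0.3,-0.5,14,0,0,0.006,0],[0.3,-1.5,14,0,0,0.006,0],[0.3,-2.5,14,0,0,0.006,0],[0.3,-3.3,14,0,0,0.006,0],[0.3,-3.8,14,0,0,0.006,0],[0.3,-4,14,0,0,0.006,0],[0.3,-4,14,0,0,0.006,0]]], force=20)

```text
time_s: 2.95
ee_pos: [0.5246, 0.0573, 0.0358]
eef_rot: [-3.141, 0.0, -1.378]
force: [-0.4, 1.0, -0.2]
grip_width: 0.0007
```

Request:
play_rows(steps=[[[0,-0.2,0,0,0,0,0],[0,-0.5,0,0,0,0,0],[0,-0.8,0,0,0,0,0],[0,-1.1,0,0,0,0,0],[0,-1.4,0,0,0,0,0],[0,-1.7,0,0,0,0,0],[0,-2.0,0,0,0,0,0],[0,-2.3,0,0,0,0,0],[0,-2.6,0,0,0,0,0],[0,-2.9,0,0,0,0,0],[0,-3.2,0,0,0,0,0],[0,-3.5,0,0,0,0,0],[0,-3.8,0,0,0,0,0],[0,-4.1,0,0,0,0,0],[0,-4.4,0,0,0,0,0],[0,-4.7,0,0,0,0,0],[0,-5.0,0,0,0,0,0],[0,-5.3,0,0,0,0,0],[0,-5.5,0,0,0,0,0],[0,-5.6,0,0,0,0,0]]])

```text
time_s: 4.62
ee_pos: [0.5798, 0.0681, 0.0357]
eef_rot: [-3.141, 0.0, -1.378]
force: [-3.2, -0.6, 2.4]
grip_width: 0.0002
```

Run:
```python
from h import *
c=cam('wrist','w3.png'); o=ctrl.get_obs(); s=[.6066,.0752,.2063]
print(o['time_s'],o['ee_pos'],loc(s,o['ee_pos']),o['eef_rot'],o['force'])
```

```text
4.6667 [0.57986475 0.06807112 0.03572469] [-0.02762862 -0.00150127] [-3.14105573e+00  1.01758091e-04 -1.37764948e+00] [-0.70365406  0.10688535  0.4745478 ]
```

View pics/w3.png

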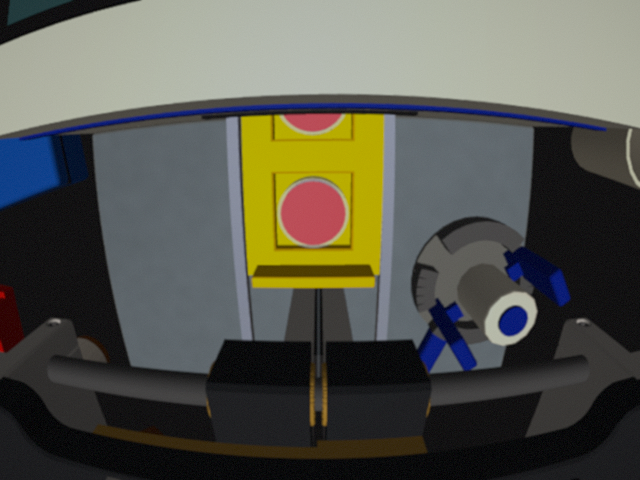

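The tray has gone most of the way in, both dishes are seated, and the fingers are touching the plate. About 10 mm is left, so I'll press slowly until the stop pushes back.

Request:
play_rows(steps=[[[0,-0.2,0,0,0,0,0],[0,-0.4,0,0,0,0,0],[0,-0.6,0,0,0,0,0],[0,-0.8,0,0,0,0,0],[0,-0.9,0,0,0,0,0]]])

```text
time_s: 5.08
ee_pos: [0.5878, 0.0696, 0.0356]
eef_rot: [3.139, 0.0, -1.378]
force: [-15.9, -4.1, 11.7]
grip_width: 0.0003
```

Request:
play_rows(steps=[[[0,-0.1,0,0,0,0,0],[0,-0.2,0,0,0,0,0],[0,-0.3,0,0,0,0,0]]])

```text
time_s: 5.33
ee_pos: [0.5879, 0.0696, 0.0357]
eef_rot: [3.131, 0.0, -1.377]
force: [-33.8, -7.2, 24.6]
grip_width: 0.0005
```

Request:
play_rows(steps=[[[0,0.5,0,0,0,0,0],[0,2,0,0,0,0,0],[0,3,-2,0,0,0,0],[0,3,-6,0,0,0,0],[0,3,-10,0,0,0,0],[0,2.5,-12,0,0,0,0.5],[3,1.5,-12,0,0,-0.1,1],[6,0.5,-12,0,0,-0.22,1],[8.3,-0.1,-12,0,0,-0.34,1],[8.3,-0.1,-12,0,0,-0.46,1],[8.3,-0.1,-12,0,0,-0.57,1],[8.3,-0.1,-12,0,0,-0.623,1],[8.3,-0.1,-12,0,0,-0.623,1],[8.3,-0.1,-12,0,0,-0.623,1]]])

```text
time_s: 6.5
ee_pos: [0.6064, -0.0114, 0.1556]
eef_rot: [3.133, 0.006, -0.757]
force: [0.0, -0.2, -0.3]
grip_width: 0.0568
```

Run:
```python
from h import *
c=cam('wrist','w4.png'); o=ctrl.get_obs(); s=[.6066,.0752,.2063]
print(o['time_s'],o['ee_pos'],loc(s,o['ee_pos']),o['eef_rot'],o['force'],o['grip_width'])
print('axis proj',proj(c,[*o['ee_pos'][:2],.091]),proj(c,[.6054,-.0119,.091]))
b=cam('side','d2.png')
cv2.imwrite('pics/c2.png',np.hstack([cv2.resize(c['frame'],(400,300)),cv2.resize(b['frame'][195:325,230:400],(392,300),interpolation=cv2.INTER_CUBIC)]))
```

```text
6.55 [ 0.60629466 -0.01137089  0.15565222] [-0.01803202 -0.08467266] [ 3.13332813  0.00637074 -0.75658774] [-0.48011391  0.33702295  0.69096513] 0.060729462416643815
axis proj [318.9430757  254.17757913] [318.5260095  255.54706277]
```

View pics/w4.png

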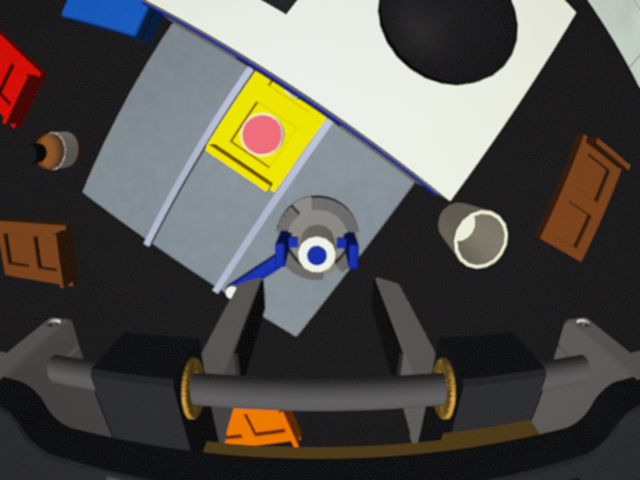

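The tray is in, with one dish visible and the other under the housing. The hub top is at about (317,254), with tabs at (282,248) and (352,250). Measuring the hub, tab angle and tray rear edge.

Run:
```python
from h import *
c=cam('wrist'); o=ctrl.get_obs(); s0=[.6066,.0752,.2063]
h=cv2.cvtColor(c['frame'],cv2.COLOR_BGR2HSV)
def comps(m,a,box):
    x0,y0,x1,y1=box; M=np.zeros_like(m);M[y0:y1,x0:x1]=m[y0:y1,x0:x1]
    k,_,st,ce=cv2.connectedComponentsWithStats(M); return [(st[i].tolist(),ce[i].round(1).tolist()) for i in range(1,k) if st[i][4]>a]
B=comps(cv2.inRange(h,(105,150,60),(130,255,255)),30,(220,200,380,310)); print(B)
Wt=comps(cv2.inRange(h,(0,0,195),(180,60,255)),100,(290,230,345,280)); print(Wt)
for st,ce in B+Wt: print(onz(c,*ce,.091).round(4))
m=cv2.inRange(h,(22,120,80),(35,255,255))
cn=max(cv2.findContours(m,0,2)[0],key=cv2.contourArea); q=cv2.approxPolyDP(cv2.convexHull(cn),4,True)[:,0]; print(q.tolist())
for p in q: print(p,'z50',loc(s0,onz(c,*p,.05)).round(4),'z32',loc(s0,onz(c,*p,.032)).round(4))
crop=c['frame'][190:310,220:380]; cv2.imwrite('pics/c3.png',cv2.resize(crop,(800,600),interpolation=cv2.INTER_CUBIC))
```

```text
[([236, 232, 62, 50, 847], [272.5, 259.0]), ([337, 233, 22, 37, 470], [349.9, 249.3]), ([308, 247, 18, 17, 239], [316.7, 255.1])]
[([299, 237, 36, 35, 692], [316.6, 253.8])]
[0.5801 0.0083 0.091 ]
[ 0.6242 -0.0233  0.091 ]
[ 0.6046 -0.0107  0.091 ]
[ 0.6052 -0.01    0.091 ]
[[255, 70], [326, 116], [274, 191], [264, 190], [205, 149]]
[255  70] z50 [0.0629 0.0312] z32 [0.0638 0.0356]
[326 116] z50 [ 0.0632 -0.0342] z32 [ 0.0641 -0.0339]
[274 191] z50 [-0.0071 -0.0341] z32 [-0.0106 -0.0338]
[264 190] z50 [-0.0108 -0.0272] z32 [-0.0146 -0.0265]
[205 149] z50 [-0.0098  0.0302] z32 [-0.0135  0.0346]
```

View pics/c3.png

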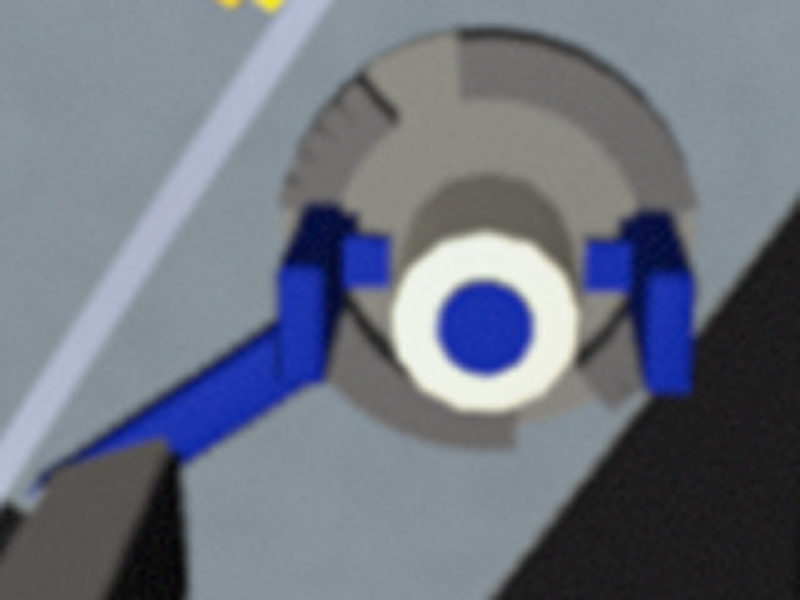

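Run:
```python
from h import *
c=cam('wrist'); o=ctrl.get_obs()
L,R=onz(c,280.4,254.4,.092),onz(c,353.6,256.4,.092); d=R-L
y=np.arctan2(d[1],d[0]); m=(L+R)/2; e=m-o['ee_pos']
yaw=o['eef_rot'][2]; print(L,R,np.linalg.norm(d),'yaw',y,yaw,'mid',m,o['ee_pos'],o['eef_rot'])
print('tool dx',e@[np.cos(yaw),np.sin(yaw),0],'dy',e@[np.sin(yaw),-np.cos(yaw),0],'tool dyaw',yaw-y,o['grip_width'])
```

```text
[0.58683982 0.00703487 0.092     ] [ 0.62273433 -0.02863999  0.092     ] 0.05060743427224954 yaw -0.7823290544144107 -0.7555123159382433 mid [ 0.60478707 -0.01080256  0.092     ] [ 0.60622493 -0.01136123  0.15567585] [ 3.13326369  0.00643611 -0.75551232]
tool dx -0.0014296965825176518 dy 0.0005792200859399302 tool dyaw 0.02681673847616739 0.0729545337564446
```

Request:
play_rows(steps=[[[-0.15,0.05,2,0.008,0.006,0.015,1],[-0.15,0.05,4,0.008,0.006,0.015,1],[-0.15,0.05,6,0.008,0.006,0.015,1],[-0.15,0.05,8,0.008,0.006,0.015,1],[-0.15,0.05,9.2,0.008,0.006,0.015,1],[-0.15,0.05,9.7,0.008,0.006,0.015,1],[-0.15,0.05,9.7,0.008,0.006,0.015,0.7],[-0.15,0.05,9.7,0.008,0.006,0.015,0.65]]], force=20)

```text
time_s: 7.37
ee_pos: [0.6042, -0.0108, 0.0595]
eef_rot: [-3.141, -0.0, -0.771]
force: [-0.4, 1.5, 0.3]
grip_width: 0.0839
```

Request:
play_rows(steps=[[[0,0,0,0,0,0,0.6],[0,0,0,0,0,0,0.5],[0,0,0,0,0,0,0.4],[0,0,0,0,0,0,0.4],[0,0,0,0,0,0,0.4],[0,0,0,0,0,0,0.4],[0,0,0,0,0,0,0.4],[0,0,0,0,0,0,0.4]]], force=20)

```text
time_s: 8.03
ee_pos: [0.6047, -0.011, 0.0603]
eef_rot: [-3.141, -0.001, -0.771]
force: [0.5, -1.0, 7.5]
grip_width: 0.0431
```

Run:
```python
from h import *
c=cam('wrist','w5.png'); o=ctrl.get_obs(); y=o['eef_rot'][2];F=o['force']
print(o['time_s'],o['ee_pos'],o['eef_rot'],F,o['moment'],o['grip_width'],'Fx tool',F@[np.cos(y),np.sin(y),0],'Fy',F@[np.sin(y),-np.cos(y),0])
```

```text
8.0833 [ 0.60463765 -0.01100134  0.06027498] [-3.14069930e+00 -1.42537545e-03 -7.70720607e-01] [-1.26443853 -0.48594703  6.46004189] [-0.19489518  0.12343794 -0.05066403] 0.04328818775941312 Fx tool -0.568583224591631 Fy 1.2294968222290614
```

Both tabs are fully squeezed (43 mm) with no sideways force. Turning clockwise.

Request:
play_rows(steps=[[[0,0,0,0,0,0.05,0.4],[0,0,0,0,0,0.13,0.4],[0,0,0,0,0,0.21,0.4],[0,0,0,0,0,0.29,0.4],[0,0,0,0,0,0.37,0.4],[0,0,0,0,0,0.45,0.4],[0,0,0,0,0,0.53,0.4],[0,0,0,0,0,0.61,0.4],[0,0,0,0,0,0.69,0.4],[0,0,0,0,0,0.77,0.4],[0,0,0,0,0,0.85,0.4],[0,0,0,0,0,0.93,0.4],[0,0,0,0,0,1.01,0.4],[0,0,0,0,0,1.07,0.4],[0,0,0,0,0,1.13,0.4],[0,0,0,0,0,1.17,0.4],[0,0,0,0,0,1.2,0.4]]])

```text
time_s: 9.5
ee_pos: [0.6045, -0.0103, 0.0603]
eef_rot: [-3.141, 0.001, -1.973]
force: [-1.7, 3.9, 3.4]
grip_width: 0.043
```

Run:
```python
from h import *
c=cam('wrist','w6.png'); o=ctrl.get_obs(); y=o['eef_rot'][2];F=o['force']
print(o['time_s'],o['ee_pos'],o['eef_rot'],F,o['moment'],o['grip_width'],o['qpos'])
```

```text
9.55 [ 0.60451992 -0.01037777  0.06035231] [-3.14058046e+00  1.01788460e-03 -1.97431723e+00] [-1.11750926  4.80528984  3.41857436] [0.98260222 0.29683709 0.08979022] 0.043026246290163134 [-7.80246525e-02  5.68161615e-01  1.49549977e+00  7.27827905e-04
  1.07664684e+00  1.89594831e+00]
```

View pics/w6.png

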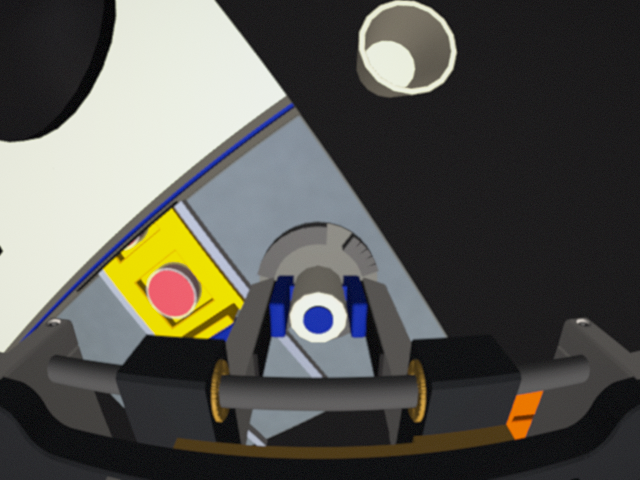

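The collar turned with the grip, and the arm now shows behind the tray plate at about (215,335). Turning a little further until the end stop resists.

Request:
play_rows(steps=[[[0,0,0,0,0,0.02,0.4],[0,0,0,0,0,0.04,0.4],[0,0,0,0,0,0.04,0.4]]])

```text
time_s: 9.8
ee_pos: [0.6045, -0.0103, 0.0604]
eef_rot: [-3.141, 0.001, -2.015]
force: [-1.7, 2.6, 2.6]
grip_width: 0.0436
```

Run:
```python
from h import *
o=ctrl.get_obs();print(o['time_s'],o['ee_pos'],o['eef_rot'],o['force'],o['moment'],o['grip_width'])
```

```text
9.8 [ 0.60450839 -0.01026377  0.06036322] [-3.14057739e+00  8.92755103e-04 -2.01456660e+00] [-1.68733736  2.58941639  2.56149654] [0.40864919 0.24623052 0.95825341] 0.0435667884787983
```

Request:
play_rows(steps=[[[0,0,0,0,0,0.03,0.4],[0,0,0,0,0,0.05,0.4],[0,0,0,0,0,0.05,0.4]]])

```text
time_s: 10.05
ee_pos: [0.6042, -0.0101, 0.0603]
eef_rot: [-3.141, 0.001, -2.064]
force: [-4.1, 2.6, 4.4]
grip_width: 0.0437
```

Run:
```python
from h import *
o=ctrl.get_obs();print(o['time_s'],o['ee_pos'],o['eef_rot'],o['force'],o['moment'],o['grip_width'])
```

```text
10.05 [ 0.60422296 -0.01010409  0.06033525] [-3.14133260e+00  6.20361982e-04 -2.06429652e+00] [-4.14842128  2.60830857  4.39312678] [0.69113376 0.72731387 0.94590127] 0.043661609493659714
```

The moment about z rose from 0.09 to 0.96 N m, so the end stop is reached. Releasing and lifting.

Request:
play_rows(steps=[[[0,0,0,0,0,0,0.5],[0,0,0,0,0,0,0.6],[0,0,0,0,0,0,0.7],[0,0,0,0,0,0,0.8],[0,0,0,0,0,0,0.85],[0,0,0,0,0,0,0.85],[0,0,0,0,0,0,0.85],[0,0,-2,0,0,0,0.85],[0,0,-5,0,0,0,0.85],[0,0,-8,0,0,0,0.85],[0,0,-11,0,0,0,0.85],[0,0,-13,0,0,0,0.85],[0,0,-13,0,0,0,0.85]]])

```text
time_s: 11.13
ee_pos: [0.6057, -0.0103, 0.1953]
eef_rot: [-3.135, 0.004, -2.064]
force: [-0.3, -0.3, 1.5]
grip_width: 0.08
```

Run:
```python
from h import *
c=cam('wrist','w7.png'); o=ctrl.get_obs();print(o['time_s'],o['ee_pos'],o['eef_rot'],o['force'],o['grip_width'])
```

```text
11.1833 [ 0.60494457 -0.01024195  0.19248643] [-3.13765152e+00  2.24112398e-03 -2.06438744e+00] [-0.33845715 -0.80321736 -0.42429071] 0.07992925420000382
```

View pics/w7.png

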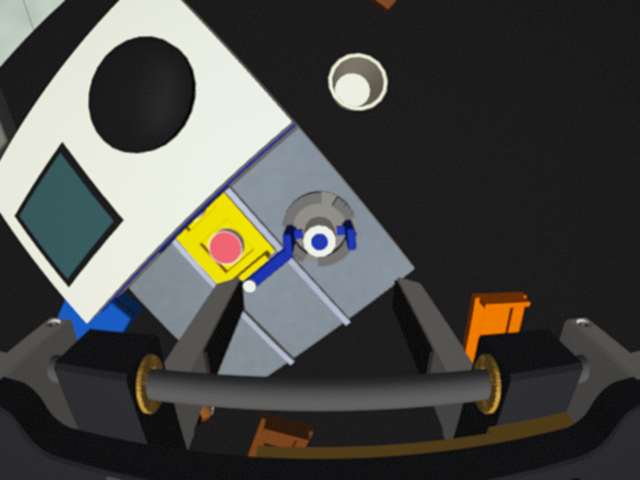

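The arm lies across behind the tray plate, with its tip at (249,286). The tabs are at (291,240) and (350,236). Checking tab spread, arm angle and tray position.

Run:
```python
from h import *
c=cam('wrist'); s=np.array([.6066,.0752,.2063])
cr=c['frame'][180:300,220:380]; cv2.imwrite('pics/c4.png',cv2.resize(cr,(800,600),interpolation=cv2.INTER_CUBIC))
print('tip',loc(s,onz(c,249,286,.041)))
h=cv2.cvtColor(c['frame'],cv2.COLOR_BGR2HSV); m=cv2.inRange(h,(22,120,80),(35,255,255))
cn=max(cv2.findContours(m,0,2)[0],key=cv2.contourArea); q=cv2.approxPolyDP(cv2.convexHull(cn),3,True)[:,0]
for p in q: print(p,'z50',loc(s,onz(c,*p,.05)).round(4))
```

```text
tip [-0.02137468  0.00636815]
[222 191] z50 [ 0.0628 -0.0404]
[273 250] z50 [-0.008  -0.0393]
[242 280] z50 [-0.011   0.0035]
[216 283] z50 [0.0031 0.0258]
[174 236] z50 [0.0636 0.025 ]
```

View pics/c4.png

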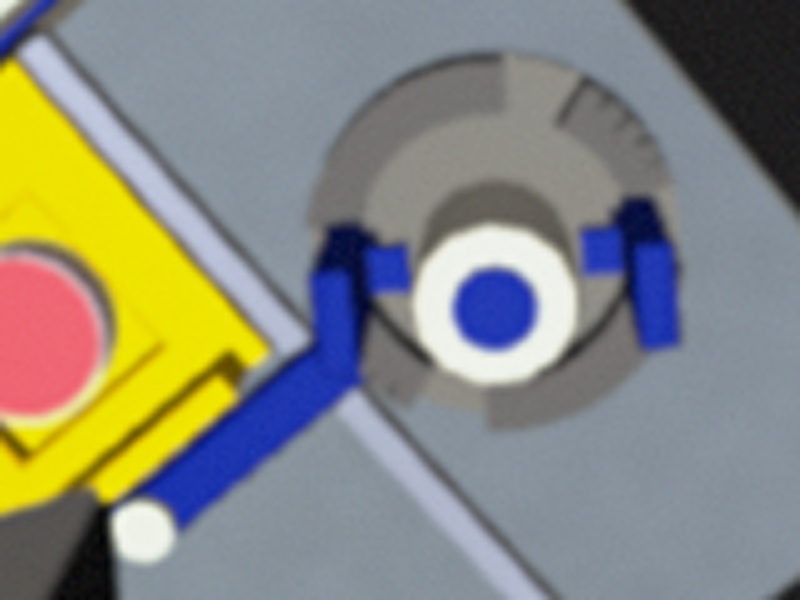

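Run:
```python
from h import *
c=cam('wrist'); s=np.array([.6066,.0752,.2063]); P=lambda x,y,z:loc(s,onz(c,220+x/5,180+y/5,z))
H=P(495,308,.091);T=P(145,530,.041);A=P(336,322,.092);B=P(657,295,.092)
print('hub',H,'arm angle',np.degrees(np.arctan2(*(T-H)[::-1])),'len',np.linalg.norm(T-H),'tabs',np.linalg.norm(A-B),np.linalg.norm(A-H),np.linalg.norm(B-H),'tab angle',np.degrees(np.arctan2(*(A-B)[::-1])))
o=ctrl.get_obs();print(o['time_s'],o['force'])
```

```text
hub [-0.02065265 -0.08397975] arm angle 90.95204772196253 len 0.08988310793287392 tabs 0.05031189892676465 0.024954803835378545 0.02535840592702869 tab angle 54.92820931816183
11.2833 [-0.17456282 -0.36717076 -0.28554034]
```

```bash
python3 -c "
from station import ctrl
print(ctrl.hand_in())"
```

```text
the job is handed in; nothing more can be done
None
```

The tray is fully home, the collar is turned and locked behind it, and the job is handed in at about 11.3 s of the 48 s allowed.

- **Tray:** I pushed it in with the closed fingers until the stop resisted at about 35 N. Its rear face then measured x ≈ -10 to -11 mm, where home is -10. The rear dish sat in its well. The front dish was last seen seated as it went under the housing, and I could not see it after that.
- **Collar:** I squeezed both tabs fully (43 mm between the pads, about 44 expected) and turned the collar clockwise. The turning moment rose to about 0.96 N m at the end stop, and I then let go and lifted clear.
- **Lock:** The arm measured 91° from the loader's x axis (90° is locked) and lies right behind the tray. The tab line was at 55°, as it should be. The tab centres were 50.3 mm apart (51 when fully out) and equal on both sides, so both had sprung back out.
- **Rest of the scene:** The arm was clear of everything at hand-in, with almost no force on it. I moved nothing near the bottle, slide box or beaker, but I did not measure their positions again.

No check failed. During the final push the wrist also read about 25 N upward, well under the limits, and I did not find out why.

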